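# Make up two ingredient carriers for a cooking class

## Task

Make up the two wooden carriers for tonight's cooking class from the stock standing loose on the worktop in front of you (not the shelf behind). The long carrier is the chilli kit: the small tin goes in the wide middle pocket, the slim-necked sauce bottle and the short spice jar in the two end pockets, either way round; the short carrier is the roast kit: the pepper mill and the tall spice jar, one to a pocket. Set each thing down upright on the floor of its pocket without dropping it or knocking anything over, and leave the large tin, the lidded jar, the mixing bowl and the carriers themselves where they stand.

Things in the scene. Friction and masses are not known exactly. Their poses are not given: they have to be found in the camera images.
- small_tin: The small printed food tin, 57 mm across and 72 mm high, about 0.18 kg. Origin: centre of its underside, z up; round, so its yaw does not matter. Grip it by its upper half.
- sauce_bottle: Small slim sauce bottle with a narrow neck and a small cap, 146 mm high: body 38 mm across to about 80 mm, then it narrows to about 25 mm at the neck and cap (above 127 mm), about 0.17 kg. Origin: centre of its underside, z up; round, so its yaw does not matter. It can be gripped 90 to 130 mm up.
- short_spice: The short, stout spice jar with a wide screw cap, 44 mm across, 105 mm high (cap from 85 mm up), about 0.11 kg. Origin: centre of its underside, z up; round, so its yaw does not matter. 
- tall_spice: The tall, slim spice jar, straight-sided, 42 mm across and 147 mm high (its 40 mm wide cap begins at 112 mm), about 0.13 kg. Origin: centre of its underside, z up; round, so its yaw does not matter. 
- mill: The pepper mill: glass body 48 mm across below 84 mm, slightly waisted, and a rounded black head, at most 48 mm across, from 103 mm up to 153 mm, about 0.16 kg; the head does not turn. Origin: centre of its underside, z up; round, so its yaw does not matter. It can be gripped by its head.
- large_tin: The large food tin, 75 mm across and 110 mm high. Stays in the stock. Origin: centre of its underside, z up; round, so its yaw does not matter. 
- lidded_jar: Squat glass jar with a dark screw lid, 70 mm across and 86 mm high. Stays in the stock. Origin: centre of its underside, z up; round, so its yaw does not matter. 
- long_carrier: The longer wooden carrier, three pockets in a row. Loose, 220 mm along y (y runs across the view, turned up to 15 deg), 88 along x. Origin: centre of underside. Floor 8 thick; side walls 42 high, dividers 36; end boards with hand slot 78 high. Pockets 72 wide in x, centred at x = 0: wide one (78 in y) at y = 0; narrow ones (58 in y) at y = -73 and +73 mm. 1.1 kg.
- short_carrier: The shorter wooden carrier, two equal pockets. Loose, 153 mm along y (y runs across the view, turned up to 15 deg), 88 along x. Origin: centre of underside. Floor 8 thick; side walls 42 high, dividers 36; end boards with hand slot 78 high. Pockets 72 in x, 66 in y, centred at x = 0, y = -35.5 and +35.5 mm. 1.1 kg.
- mixing_bowl: Bystander: conical steel mixing bowl, 211 mm across at the rim, 107 mm high, at the right of the work. Origin: centre of its underside.

How it is judged:
At the end, for the whole second after the job is handed in: Tin in the long carrier's middle pocket, bottle and short jar in its end pockets, mill and tall jar in the short carrier, one thing a pocket: axis inside the pocket, on its floor (underside 3 to 14 mm over the carrier's), within 0.15 rad of upright, at rest, released; carriers level (x of small_tin in the frame of long_carrier between -0.036 and 0.036 m and y of small_tin in the frame of long_carrier between -0.039 and 0.15 m and z of small_tin in the frame of long_carrier between 0.003 and 0.014 m and angle between small_tin's own z axis and vertical below 0.15 rad and linear speed of small_tin below 0.02 m/s and contact force between small_tin and the fingers below 0.1 N and ((x of sauce_bottle in the frame of long_carrier between -0.036 and 0.036 m and y of sauce_bottle in the frame of long_carrier between -0.102 and 0.15 m and z of sauce_bottle in the frame of long_carrier between 0.003 and 0.014 m and angle between each of sauce_bottle, short_spice's own z axis and vertical below 0.15 rad and linear speed of each of sauce_bottle, short_spice below 0.02 m/s and contact force between each of sauce_bottle, short_spice and the fingers below 0.1 N and x of short_spice in the frame of long_carrier between -0.036 and 0.036 m and y of short_spice in the frame of long_carrier between 0.044 and 0.15 m and z of short_spice in the frame of long_carrier between 0.003 and 0.014 m) or (x of sauce_bottle in the frame of long_carrier between -0.036 and 0.036 m and y of sauce_bottle in the frame of long_carrier between 0.044 and 0.15 m and z of sauce_bottle in the frame of long_carrier between 0.003 and 0.014 m and angle between each of sauce_bottle, short_spice's own z axis and vertical below 0.15 rad and linear speed of each of sauce_bottle, short_spice below 0.02 m/s and contact force between each of sauce_bottle, short_spice and the fingers below 0.1 N and x of short_spice in the frame of long_carrier between -0.036 and 0.036 m and y of short_spice in the frame of long_carrier between -0.102 and 0.15 m and z of short_spice in the frame of long_carrier between 0.003 and 0.014 m)) and ((x of mill in the frame of short_carrier between -0.036 and 0.036 m and y of mill in the frame of short_carrier between -0.0685 and 0.15 m and z of mill in the frame of short_carrier between 0.003 and 0.014 m and angle between each of mill, tall_spice's own z axis and vertical below 0.15 rad and linear speed of each of mill, tall_spice below 0.02 m/s and contact force between each of mill, tall_spice and the fingers below 0.1 N and x of tall_spice in the frame of short_carrier between -0.036 and 0.036 m and y of tall_spice in the frame of short_carrier between 0.0025 and 0.15 m and z of tall_spice in the frame of short_carrier between 0.003 and 0.014 m) or (x of mill in the frame of short_carrier between -0.036 and 0.036 m and y of mill in the frame of short_carrier between 0.0025 and 0.15 m and z of mill in the frame of short_carrier between 0.003 and 0.014 m and angle between each of mill, tall_spice's own z axis and vertical below 0.15 rad and linear speed of each of mill, tall_spice below 0.02 m/s and contact force between each of mill, tall_spice and the fingers below 0.1 N and x of tall_spice in the frame of short_carrier between -0.036 and 0.036 m and y of tall_spice in the frame of short_carrier between -0.0685 and 0.15 m and z of tall_spice in the frame of short_carrier between 0.003 and 0.014 m)) and angle between each of long_carrier, short_carrier's own z axis and vertical below 0.05 rad); the robot touches nothing.
It fails at once if a thing is let fall: in the air, more than 45 mm over the worktop, touching nothing ((height (world z) of small_tin above 0.045 m and contact force between small_tin and anything else below 0.02 N) or (height (world z) of sauce_bottle above 0.045 m and contact force between sauce_bottle and anything else below 0.02 N) or (height (world z) of short_spice above 0.045 m and contact force between short_spice and anything else below 0.02 N) or (height (world z) of tall_spice above 0.045 m and contact force between tall_spice and anything else below 0.02 N) or (height (world z) of mill above 0.045 m and contact force between mill and anything else below 0.02 N)).
It fails at once if one of the seven stock things is knocked over (angle between any of small_tin, sauce_bottle, short_spice, tall_spice, mill, large_tin, lidded_jar's own z axis and vertical above 0.7 rad).
It fails at once if the large tin, the lidded jar or the mixing bowl is shifted by more than 20 mm (distance of any of large_tin, lidded_jar, mixing_bowl from where it was at the start of the episode above 0.02 m).
It fails at once if a carrier is shoved more than 40 mm from its place (distance of any of long_carrier, short_carrier from where it was at the start of the episode above 0.04 m).
It also fails if it takes over 138 s, if anything falls off the work surface, if the arm or the gripper's body presses on something with over 40 N, if the wrist force passes 120 N, or if a joint passes its speed limit or range.

## Robot

A 6-joint arm with a two-finger parallel gripper is mounted at the origin on a cart in front of the work surface, level with it; the furniture and walls round the work are solid. World frame = base frame: x ahead of the robot, y to its left, z up, the work surface at z = 0. Lengths are in m, angles in rad, forces in N, time in s.
With the tool pointing down it reaches from about 0.3 to 0.875 m from the base axis. Payload 4.2 kg.
Tool frame: the origin (TCP) lies on the mounting face of the last link; the fingertips stand 173 mm ahead of it and the grasp point (between the pads) lies 155 mm ahead of it; z points along the fingers, y is the line along which they close (so a half turn about z gives the same grasp; the last joint's range is limited). The gripper opens to 85 mm and grips with 20 to 120 N. Pads are 22 mm wide; open, the fingers measure 114 mm over their backs; the gripper's body (76 mm by 85 mm) begins 54 mm behind the grasp point. The pads swing forward as they close: fully open they stand 13 mm farther back than shut.
Start: joints at [1.259, 0.32, 1.565, -0, 1.257, -0.02], TCP at [0.165, 0.551, 0.405] pointing down, gripper open.
Joint ranges: [-3.11, 3.11], [-0.84, 2.01], [0.21, 2.61], [-1.34, 4.49], [0.05, 2.63], [-2.56, 2.56]. Speed limits (rad/s): [2.57, 2.57, 3.14, 3.14, 3.14, 3.14].

## Interface

Orientations are given as a rotation vector (axis times angle).
In Python, from station import get_obs, snapshot, sign_off gives the robot as it stands.
- The arm moves only by the shell command python3 -m pendant 'ROWS'. ROWS is text: rows parted by semicolons, each of 7 numbers parted by spaces: the opening, from -1 (shut) to 1 (fully open), then the shift along the tool's x, y, z scaled (see below), then the turn, a rotation vector about the tool's x, y, z scaled (see below). In form: gripper dx dy dz ax ay az; .... A call has 1 to 12 rows; each row shifts and turns the commanded pose from where the row before left it, along the tool's axes as they then stand; what a row does not reach is not made up. The controller multiplies each number of a shift by 1 m and each number of a turn by 360 degrees. A row lasts 1/10 s, in which the tool goes at most 50 mm and 8.59 degrees, less where a joint would pass 70% of its speed; a pose out of reach is approached as far as the arm can. A call with a number of a shift or a turn outside -1 to 1 is refused whole. A call with a gripper value outside its range is refused whole. The fingers move at their own pace and stop on an object; the grip force is fixed at half the most. Time passes only in rows, so rows that do not move let the fingers close. It gives the time, the measured TCP pose, the force, the opening and the grip force at its end, in the units of the state.
- get_obs(): the state, without advancing time (a new reading comes with each control period).
- snapshot(name): name is "scene" or "side" or "wrist"; returns a dict with "image" (400x640x3 uint8, blue, green, red), "range_z" (400x640 float32, m along the optical axis (not along the pixel's ray), 0 where there is no reading), "fx", "fy", "cx", "cy" (pixels), "rvec" (rotation vector, rad) and "tvec" (3), from world to camera coordinates, as OpenCV has them; the wrist camera has in their place "mount" (4x4, takes a point from camera to tool coordinates, whose origin is the TCP and whose axes are the flange's). Camera axes: x right, y down, z forward; pixel columns grow to the right and rows downward; lengths in m; the calibration is good to about 2 mm. The wrist camera is an equidistant fisheye: a pixel r from the principal point sees the ray r / f radians off the axis. A picture is of the moment at which its call begins: read the wrist's pose just before it.
- sign_off(): hands the job in; it is judged then, once.
The state is a dict: "clock": time; "q": joint angles; "joint_velocities": joint speeds; "effort": joint torques, N m; "position": TCP position; "orientation": TCP orientation; "force": force on the tool from outside, world axes, zero at the start; "moment": the same for the moment, N m; "opening": finger opening in m; "gripper_force": force on a finger pad.
Only numpy, scipy, OpenCV 4.12 (cv2) and the standard library are available. Lean on these libraries where they do the work, as an engineer would, in place of code of your own. Each camera call takes 0.05 s, during which the arm holds its last target. There are 200 camera calls.

## Working session

There is one attempt and no reset: what is moved stays moved. The work goes in short steps, Python scripts to look and compute and a shell command to move; the robot and the scene stay as the last step left them, time stands still between calls to the robot, and variables do not carry over. Pictures are saved under pics/ and viewed, at most 14 in all, crops included, and the job is handed in when it is done.

```bash
ls; mkdir -p pics
python3 - <<'E'
from station import *
import cv2,numpy as np
print(get_obs())
for n in("scene","side"):
    s=snapshot(n);cv2.imwrite(f"pics/{n}0.png",s["image"]);np.savez(f"{n}0.npz",**s)
    print(n,s["fx"],s["cx"],s["cy"],s["rvec"],s["tvec"], -cv2.Rodrigues(np.array(s["rvec"]))[0].T@np.array(s["tvec"]))
E
```

```text
pics
{'clock': 0.0, 'q': array([ 1.25900274e+00,  3.20286929e-01,  1.56569515e+00, -2.13472948e-05,
        1.25739690e+00, -2.00124527e-02]), 'joint_velocities': array([ 0.00087738,  0.00119786, -0.00075278,  0.00025669, -0.00024209,
       -0.00085617]), 'effort': array([ 2.49638451e-04, -4.15504181e+01, -2.34157205e+01, -4.52046243e-05,
        8.18262954e-03, -1.26867743e-06]), 'position': array([0.16535862, 0.55052633, 0.40387858]), 'orientation': array([-4.56654210e-01, -3.10794723e+00,  2.77245435e-03]), 'force': array([-0.1356798 ,  0.98267127, -0.23234998]), 'moment': array([ 0.01970405, -0.01163081, -0.02245257]), 'gripper_force': 0.0, 'opening': 0.08565624859487643}
scene 383.25411040307085 314.7571822461187 194.47933920681746 [ 2.12666399 -0.81431316  0.38129342] [-0.44131423  0.21129281  0.8490657 ] [-0.01919195 -0.69127894  0.69432022]
side 396.9165557769728 324.6564494793205 197.98659338270636 [ 1.97260002 -1.65328175  0.58921173] [-0.15530357  0.4539664   0.79507257] [-0.11157245 -0.16583712  0.90685981]
```

View pics/scene0.png

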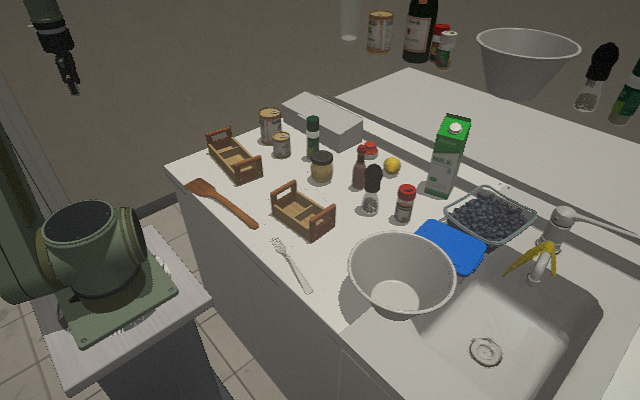

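View pics/side0.png

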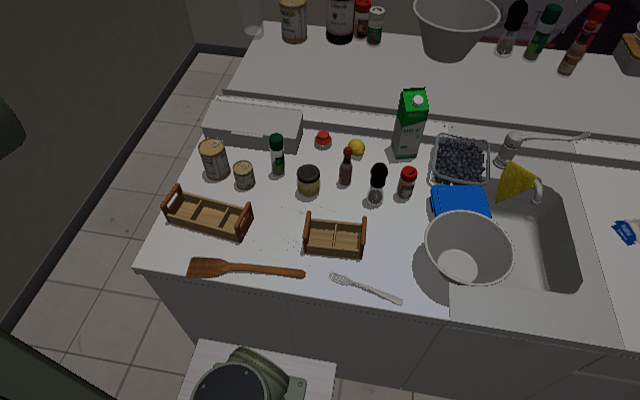

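The scene view shows the long carrier at (235,157), the short one at (303,210), and the bowl at (402,272). The side view shows the large tin (213,160), small tin (244,175), tall jar with a green cap (277,155), lidded jar (308,180), bottle (345,167), mill (378,185) and short jar with a red cap (407,182). Next I'll build a top-down map from the depth.

```bash
cat > h.py <<'E'
import numpy as np,cv2
def cloud(s):
    R=cv2.Rodrigues(np.array(s["rvec"],float))[0];t=np.array(s["tvec"],float).ravel()
    z=np.array(s["range_z"]);v,u=np.mgrid[:z.shape[0],:z.shape[1]]
    p=np.stack([(u-s["cx"])/s["fx"]*z,(v-s["cy"])/s["fy"]*z,z],-1)
    w=(p-t)@R; w[z<=0]=np.nan
    return w
def top(w,img,x0=.2,x1=.95,y0=-.5,y1=.6,res=.002):
    H=np.full((int((x1-x0)/res),int((y1-y0)/res)),-1.);C=np.zeros(H.shape+(3,),np.uint8)
    P=w.reshape(-1,3);c=np.asarray(img).reshape(-1,3)
    ok=np.isfinite(P[:,0])&(P[:,0]>x0)&(P[:,0]<x1)&(P[:,1]>y0)&(P[:,1]<y1)&(P[:,2]<.3)
    P=P[ok];c=c[ok];o=np.argsort(P[:,2]);P=P[o];c=c[o]
    i=np.clip(((x1-P[:,0])/res).astype(int),0,H.shape[0]-1);j=np.clip(((y1-P[:,1])/res).astype(int),0,H.shape[1]-1)
    H[i,j]=P[:,2];C[i,j]=c
    return H,C
E
python3 - <<'E'
from h import *
out=[]
for n in("scene","side"):
    s=np.load(n+"0.npz");s={k:s[k] for k in s};w=cloud(s)
    b=w[(np.abs(w[...,2])<.03)&(w[...,0]>.3)&(w[...,0]<.8)&(abs(w[...,1])<.4)];print(n,np.median(b[:,2]))
    H,C=top(w,s["image"])
    hm=cv2.applyColorMap(np.uint8(np.clip(H,0,.17)*1500),cv2.COLORMAP_JET);hm[H<-.02]=0
    out.append(hm if n=="side" else hm)
cv2.imwrite("pics/top.png",cv2.resize(np.vstack(out),None,fx=1,fy=.8,interpolation=0))
E
```

```text
scene 0.000667798191756842
side 0.0010675592395314993
```

View pics/top.png

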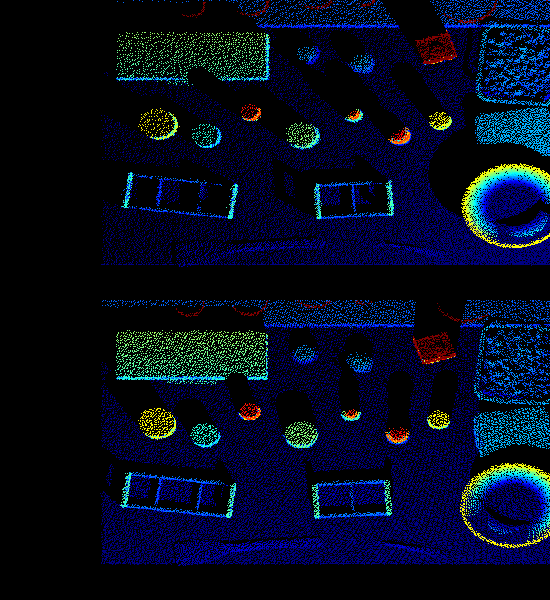

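The map shows both carriers, seven stock items in a row at x≈0.61–0.67, a box (about 0.1 high) behind the left of the row and the milk carton behind the right. Now for precise fits.

```bash
cat >> h.py <<'E'
from scipy.optimize import least_squares
def circ(P,r):
    f=lambda c:np.hypot(P[:,0]-c[0],P[:,1]-c[1])-r
    return least_squares(f,P.mean(0)+1e-4,loss='soft_l1',f_scale=.002)
def carrier(P,c):
    # P: Nx3 near approx centre c
    m=(np.hypot(P[:,0]-c[0],P[:,1]-c[1])<.15)&(P[:,2]>.034)&(P[:,2]<.085)
    return cv2.minAreaRect(np.float32(P[m,:2]*1000)),np.percentile(P[m,2],98)
E
python3 - <<'E'
from h import *
W={}
for n in("scene","side"):
    s=np.load(n+"0.npz");w=cloud({k:s[k] for k in s}).reshape(-1,3);W[n]=w[np.isfinite(w[:,0])]
o=dict(large=(.642,.286,.0375,.110,.02,.1),small=(.615,.188,.0285,.072,.01,.065),tall=(.67,.1,.021,.147,.02,.105),lidded=(.615,-.004,.035,.086,.065,.08),bottle=(.662,-.106,.019,.146,.01,.07),mill=(.615,-.198,.024,.153,.01,.07),short=(.65,-.28,.022,.105,.01,.1))
for k,(x,y,r,h,za,zb) in o.items():
    for n,P in list(W.items())+[("both",np.vstack(list(W.values())))]:
        d=np.hypot(P[:,0]-x,P[:,1]-y)<r+.02
        Q=P[d&(P[:,2]>za)&(P[:,2]<zb)]; T=P[d&(P[:,2]>h-.006)]
        f=circ(Q[:,:2],r)
        print(k,n,len(Q),f.x.round(4),"res",np.median(abs(f.fun)).round(4),"topmean",T[:,:2].mean(0).round(4),len(T),"zmax",P[d][:,2].max().round(3))
for c in((.475,.24),(.46,-.105)):
    for n,P in W.items(): print(n,carrier(P,c))
for n,P in W.items():
    for nm,m in dict(milk=(abs(P[:,0]-.83)<.09)&(abs(P[:,1]+.27)<.08)&(P[:,2]>.05),box=(abs(P[:,0]-.8)<.08)&(abs(P[:,1]-.22)<.2)&(P[:,2]>.06),bowl=(abs(P[:,0]-.44)<.14)&(P[:,1]<-.3)&(P[:,2]>.09)).items(): print(n,nm,np.percentile(P[m],[2,98],axis=0).round(3).tolist())
E
```

```text
large scene 379 [0.6417 0.2853] res 0.0012 topmean [0.6402 0.2833] 211 zmax 0.112
large side 489 [0.6441 0.2863] res 0.0009 topmean [0.6425 0.2856] 402 zmax 0.113
large both 868 [0.6433 0.2858] res 0.0012 topmean [0.6417 0.2848] 613 zmax 0.113
small scene 256 [0.6121 0.1883] res 0.0009 topmean [0.6109 0.1872] 152 zmax 0.074
small side 251 [0.6142 0.1899] res 0.0008 topmean [0.6129 0.1898] 242 zmax 0.076
small both 507 [0.6134 0.1889] res 0.0012 topmean [0.6122 0.1888] 394 zmax 0.076
tall scene 263 [0.6719 0.1023] res 0.001 topmean [0.669  0.0968] 84 zmax 0.148
tall side 272 [0.6745 0.1027] res 0.0009 topmean [0.6716 0.0993] 130 zmax 0.15
tall both 535 [0.6734 0.1024] res 0.0012 topmean [0.6705 0.0983] 214 zmax 0.15
lidded scene 78 [6.172e-01 5.000e-04] res 0.0013 topmean [ 0.611  -0.0066] 245 zmax 0.089
lidded side 54 [ 0.6203 -0.0018] res 0.001 topmean [ 0.6129 -0.0028] 335 zmax 0.091
lidded both 132 [ 6.19e-01 -6.00e-04] res 0.0014 topmean [ 0.6121 -0.0044] 580 zmax 0.091
bottle scene 208 [ 0.6678 -0.1038] res 0.0012 topmean [ 0.6631 -0.1094] 26 zmax 0.147
bottle side 176 [ 0.6702 
[... 862 characters left out ...]
8634033203), 82.25502014160156), np.float64(0.0801989485088498))
scene (((500.03900146484375, -102.46778869628906), (188.07485961914062, 159.13949584960938), 3.9812607765197754), np.float64(0.07898459039897471))
side (((454.5384521484375, -104.00171661376953), (92.90296936035156, 156.5733184814453), 3.122950315475464), np.float64(0.07976175831552183))
scene milk [[0.793, -0.347, 0.059], [0.902, -0.243, 0.409]]
scene box [[0.75, 0.064, 0.063], [0.867, 0.359, 0.09]]
scene bowl [[0.335, -0.531, 0.091], [0.537, -0.329, 0.108]]
side milk [[0.795, -0.345, 0.058], [0.912, -0.229, 0.41]]
side box [[0.749, 0.068, 0.065], [0.87, 0.362, 0.091]]
side bowl [[0.336, -0.527, 0.091], [0.538, -0.325, 0.109]]
```

Run:
```python
from h import *
W={}
for n in("scene","side"):
    s=np.load(n+"0.npz");w=cloud({k:s[k] for k in s}).reshape(-1,3);W[n]=w[np.isfinite(w[:,0])]
W["both"]=np.vstack(list(W.values()))
for nm,c,L in(("long",(.465,.24),.220),("short",(.455,-.105),.153)):
  for n,P in W.items():
    m=(abs(P[:,0]-c[0])<.075)&(abs(P[:,1]-c[1])<L/2+.03)&(P[:,2]>.034)&(P[:,2]<.085)
    Q=P[m];r=cv2.minAreaRect(np.float32(Q[:,:2]*1000))
    # refine: wall tops 38-45mm: fit two parallel lines via rect box; end boards z>70
    E=Q[Q[:,2]>.07];e=cv2.minAreaRect(np.float32(E[:,:2]*1000))
    print(nm,n,np.round(r[0],1),np.round(r[1],1),round(r[2],1),"ends",np.round(e[0],1),np.round(e[1],1),round(e[2],1))
```

```text
long scene [462.1 241.6] [228.6  88.9] 82.8 ends [461.1 239.4] [223.4  86. ] 82.3
long side [464.4 243. ] [224.3  90.8] 82.3 ends [463.7 243.1] [224.2  86.5] 82.4
long both [463.6 241.5] [228.4  92.2] 82.5 ends [462.6 241.4] [227.9  88.2] 82.3
short scene [ 451.8 -106.2] [ 91.2 158.5] 3.6 ends [ 451.7 -106.1] [ 88.4 158.7] 3.3
short side [ 454.5 -104. ] [ 92.9 156.6] 3.1 ends [ 453.4 -104. ] [ 87.9 156.5] 3.2
short both [ 453.6 -105.6] [ 94.9 159.6] 3.1 ends [ 452.6 -105.6] [ 89.9 159.6] 3.1
```

```bash
python3 -m pendant '1 0 0 0 0 0 0.022;1 0 0 0 0 0 0.022'; python3 -c "
from station import *;print(get_obs()['q'])"
```

```text
clock: 0.3
position: [0.1654, 0.5506, 0.4042]
orientation: [-0.889, -3.013, 0.002]
force: [0.7, -0.1, 0.3]
opening: 0.0853
gripper_force: 0.0
[1.25898613e+00 3.20066424e-01 1.56526064e+00 1.38585555e-05
 1.25741789e+00 2.62107673e-01]
```

```bash
python3 -m pendant '1 0 0 0 0 0 0.022;1 0 0 0 0 0 0.022;1 0 0 0 0 0 0.022;1 0 0 0 0 0 0.022;1 0 0 0 0 0 0.022;1 0 0 0 0 0 0.022;1 0 0 0 0 0 0.022;1 0 0 0 0 0 0.0055;1 0 0 0 0 0 0'; python3 -m pendant '1 -0.03 0.037 0 0 0 0;1 -0.03 0.037 0 0 0 0;1 -0.03 0.037 0 0 0 0;1 -0.03 0.037 0 0 0 0;1 -0.03 0.037 0 0 0 0;1 -0.03 0.037 0 0 0 0;1 -0.03 0.037 0 0 0 0;1 -0.03 0.037 0 0 0 0;1 -0.03 0.037 0 0 0 0;1 -0.03 0.037 0 0 0 0;1 -0.03 0.037 0 0 0 0;1 -0.03 0.037 0 0 0 0'
```

```text
clock: 1.2
position: [0.1654, 0.5506, 0.4042]
orientation: [2.221, 2.222, -0.001]
force: [0.3, 0.3, 0.0]
opening: 0.086
gripper_force: 0.0
clock: 2.4
position: [0.6108, 0.1893, 0.4044]
orientation: [-2.22, -2.222, 0.0]
force: [0.5, 0.5, 0.7]
opening: 0.0854
gripper_force: 0.0
```

```bash
python3 -m pendant '1 0 0.0025 0.03 0 0 0;1 0 0 0.03 0 0 0;1 0 0 0.03 0 0 0;1 0 0 0.03 0 0 0;1 0 0 0.03 0 0 0;1 0 0 0.02 0 0 0;1 0 0 0.015 0 0 0;1 0 0 0.013 0 0 0;1 0 0 0 0 0 0;1 0 0 0 0 0 0'
python3 - <<'E'
from station import *
import cv2
s=snapshot("wrist");cv2.imwrite("pics/w1.png",s["image"]);print(s["mount"],s["fx"],s["cx"],s["cy"])
E
```

```text
clock: 3.4
position: [0.6123, 0.1909, 0.2069]
orientation: [2.221, 2.222, 0.001]
force: [0.4, -0.6, 0.5]
opening: 0.0855
gripper_force: 0.0
[[-7.04076930e-04 -9.49389918e-01 -3.14099168e-01  8.16678187e-02]
 [ 9.99999698e-01 -5.64920279e-04 -5.34057766e-04 -3.26327898e-04]
 [ 3.29588070e-04 -3.14099449e-01  9.49390029e-01  3.10960704e-02]
 [ 0.00000000e+00  0.00000000e+00  0.00000000e+00  1.00000000e+00]] 309.70691628693146 321.05522804035843 201.0911091165042
```

View pics/w1.png

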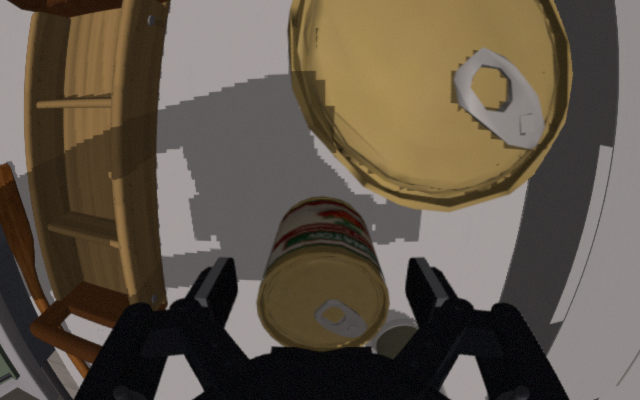

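Seen from the wrist, the tin top is at (322,300), centred between the pads and about 3 mm off along y. I'll nudge and grip.

```bash
python3 -m pendant '1 0.002 0.001 0 0 0 0;-1 0 0 0 0 0 0;-1 0 0 0 0 0 0;-1 0 0 0 0 0 0;-1 0 0 0 0 0 0;-1 0 0 0 0 0 0;-1 0 0 0 0 0 0;-1 0 0 0 0 0 0;-1 0 0 0 0 0 0;-1 0 0 0 0 0 0'; python3 -m pendant '-1 0 0 -0.01 0 0 0;-1 0 0 -0.015 0 0 0;-1 0 0 -0.02 0 0 0;-1 0 0 -0.025 0 0 0;-1 0 0 -0.02 0 0 0;-1 0 0 -0.01 0 0 0;-1 0 0 0 0 0 0'
```

```text
clock: 4.45
position: [0.6133, 0.193, 0.2076]
orientation: [2.221, 2.221, 0.002]
force: [-0.2, -0.3, 5.3]
opening: 0.0564
gripper_force: 64.0
clock: 5.15
position: [0.6132, 0.1929, 0.308]
orientation: [2.22, 2.221, 0.003]
force: [0.5, -0.0, -1.4]
opening: 0.0563
gripper_force: 63.9
```

```bash
python3 -m pendant '-1 0.004 -0.01 0 0 0 0;-1 0.006 -0.02 0 0 0 0;-1 0.008 -0.025 0 0 0 0;-1 0.008 -0.025 0 0 0 0;-1 0.008 -0.025 0 0 0 0;-1 0.008 -0.025 0 0 0 0;-1 0.006 -0.015 0 0 0 0;-1 0.002 -0.005 0 0 0 0;-1 0 0 0 0 0 0'; python3 -m pendant '-1 0 0 0.01 0 0 0;-1 0 0 0.02 0 0 0;-1 0 0 0.02 0 0 0;-1 0 0 0.015 0 0 0;-1 0 0 0.01 0 0 0;-1 0 0 0 0 0 0';python3 - <<'E'
from station import *
import cv2
s=snapshot("wrist");cv2.imwrite("pics/w2.png",s["image"])
E
```

```text
clock: 6.05
position: [0.4627, 0.2431, 0.3065]
orientation: [2.22, 2.223, -0.0]
force: [0.1, -0.2, -1.9]
opening: 0.0559
gripper_force: 64.0
clock: 6.65
position: [0.4632, 0.2424, 0.2299]
orientation: [-2.221, -2.22, 0.005]
force: [-0.6, -0.1, -0.7]
opening: 0.0559
gripper_force: 64.0
```

View pics/w2.png

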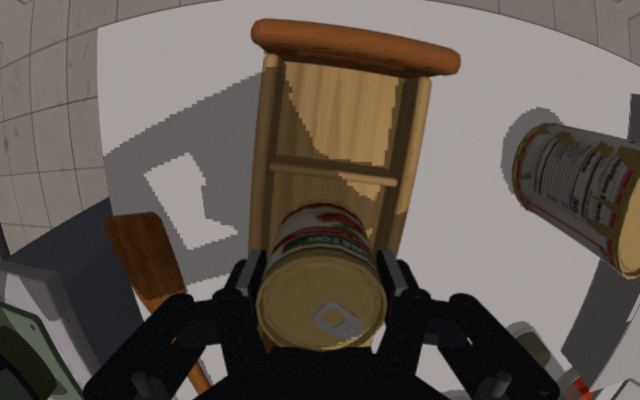

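The tin (320,290) sits inside the middle pocket and clear of the divider at row 170, centred between the side walls. Lowering and releasing it.

```bash
python3 -m pendant '-1 0 0 0.006 0 0 0;-1 0 0 0.005 0 0 0;-1 0 0 0.002 0 0 0;-1 0 0 0 0 0 0;-1 0 0 0 0 0 0'
```

```text
clock: 7.2
position: [0.4631, 0.2429, 0.2189]
orientation: [2.221, 2.222, 0.001]
force: [0.3, -0.4, -0.5]
opening: 0.0564
gripper_force: 64.0
```

```bash
python3 -m pendant '-1 0 0 0.002 0 0 0;-1 0 0 0.001 0 0 0;-1 0 0 0 0 0 0'; python3 -m pendant '-1 0 0 0.001 0 0 0;-1 0 0 0 0 0 0'
```

```text
clock: 7.5
position: [0.463, 0.2428, 0.2157]
orientation: [-2.221, -2.222, -0.0]
force: [0.4, 0.2, -1.6]
opening: 0.0563
gripper_force: 64.2
clock: 7.7
position: [0.463, 0.2428, 0.2156]
orientation: [2.221, 2.222, 0.001]
force: [-1.5, -0.9, 6.6]
opening: 0.0564
gripper_force: 64.8
```

```bash
python3 -m pendant '1 0 0 0 0 0 0;1 0 0 0 0 0 0;1 0 0 0 0 0 0;1 0 0 0 0 0 0;1 0 0 0 0 0 0;1 0 0 -0.02 0 0 0;1 0 0 -0.04 0 0 0;1 0 0 -0.04 0 0 0;1 0 0 -0.04 0 0 0;1 0 0 -0.02 0 0 0'; python3 -m pendant '1 -0.0435 0.0157 0 0 0 0;1 -0.0435 0.0157 0 0 0 0;1 -0.0435 0.0157 0 0 0 0;1 -0.0435 0.0157 0 0 0 0;1 -0.0435 0.0157 0 0 0 0;1 -0.0435 0.0157 0 0 0 0;1 -0.0435 0.0157 0 0 0 0;1 -0.0435 0.0157 0 0 0 0;1 -0.0435 0.0157 0 0 0 0;1 -0.0435 0.0157 0 0 0 0;1 -0.0435 0.0157 0 0 0 0;1 -0.0435 0.0157 0 0 0 0'; python3 -m pendant '1 0 0 0 0 0 0'
```

```text
clock: 8.7
position: [0.4634, 0.243, 0.3784]
orientation: [2.22, 2.221, 0.009]
force: [0.3, -0.3, -0.4]
opening: 0.0856
gripper_force: 0.0
clock: 9.9
position: [0.6519, -0.281, 0.3744]
orientation: [-2.221, -2.221, -0.0]
force: [2.2, 1.2, 0.2]
opening: 0.0852
gripper_force: 0.0
clock: 10.0
position: [0.6524, -0.2844, 0.373]
orientation: [2.225, 2.215, -0.002]
force: [-0.4, -0.2, -0.9]
opening: 0.0854
gripper_force: 0.0
```

```bash
python3 -m pendant '1 0.005 -0.001 0.02 0 0 0;1 0 0 0.03 0 0 0;1 0 0 0.03 0 0 0;1 0 0 0.02 0 0 0;1 0 0 0.015 0 0 0;1 0 0 0.01 0 0 0;1 0 0 0.004 0 0 0;1 0 0 0 0 0 0;1 0 0 0 0 0 0';python3 - <<'E'
from station import *
import cv2
s=snapshot("wrist");cv2.imwrite("pics/w3.png",s["image"])
E
```

```text
clock: 10.9
position: [0.651, -0.2742, 0.2468]
orientation: [2.22, 2.221, 0.001]
force: [-0.3, -0.8, 0.4]
opening: 0.0853
gripper_force: 0.0
```

View pics/w3.png

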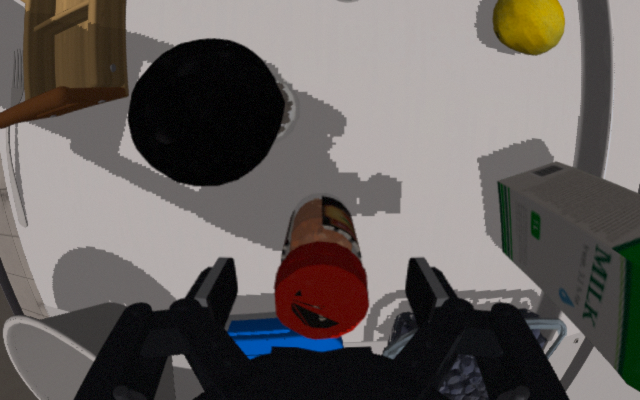

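```bash
cat >> h.py <<'E'
def wcloud(o,s):
    z=np.array(s["range_z"]);v,u=np.mgrid[:z.shape[0],:z.shape[1]]
    a,b=(u-s["cx"]),(v-s["cy"]);r=np.hypot(a,b)+1e-9;th=r/s["fx"];k=np.tan(np.clip(th,0,1.4))/r*z
    p=np.stack([a*k,b*k,z],-1);M=np.array(s["mount"]);t=p@M[:3,:3].T+M[:3,3]
    w=t@cv2.Rodrigues(np.array(o["orientation"]))[0].T+o["position"];w[z<=0]=np.nan
    return w
E
python3 - <<'E'
from h import *
from station import *
o=get_obs();s=snapshot("wrist");w=wcloud(o,s);print(o["position"])
m=np.zeros(w.shape[:2],bool);m[240:345,270:375]=1
P=w[m&np.isfinite(w[...,0])&(w[...,2]>.02)];
T=P[P[:,2]>P[:,2].max()-.02]
print(np.percentile(P[:,2],[1,50,99]))
H=P[P[:,2]>.095];print(cv2.minEnclosingCircle(np.float32(H[:,:2]*1000)),len(H))
i=s["image"].astype(int);red=(i[...,2]>90)&(i[...,1]<60)&m;ys,xs=np.nonzero(red);print(xs.min(),xs.max(),ys.min(),ys.max())
B=P[(P[:,2]>.02)&(P[:,2]<.1)&(abs(P[:,0]-.651)<.024)];print(len(B),circ(B[:,:2],.022).x)
E
```

```text
[ 0.65092291 -0.27424825  0.24691614]
[0.03895486 0.10467905 0.10655625]
((650.5609741210938, -277.717529296875), 22.38786506652832) 6520
275 367 240 337
2511 [ 0.65050145 -0.27917419]
```

```bash
python3 -m pendant '1 -0.004 0 0.003 0 0 0;-1 0 0 0 0 0 0;-1 0 0 0 0 0 0;-1 0 0 0 0 0 0;-1 0 0 0 0 0 0;-1 0 0 0 0 0 0;-1 0 0 0 0 0 0;-1 0 0 0 0 0 0;-1 0 0 0 0 0 0;-1 0 0 0 0 0 0;-1 0 0 0 0 0 0'; python3 -m pendant '-1 0 0 -0.01 0 0 0;-1 0 0 -0.015 0 0 0;-1 0 0 -0.02 0 0 0;-1 0 0 -0.025 0 0 0;-1 0 0 -0.025 0 0 0;-1 0 0 -0.02 0 0 0;-1 0 0 -0.01 0 0 0;-1 0 0 0 0 0 0'
```

```text
clock: 12.1
position: [0.6507, -0.2782, 0.2429]
orientation: [2.221, 2.221, 0.001]
force: [-0.6, 0.4, 3.2]
opening: 0.0423
gripper_force: 61.0
clock: 12.9
position: [0.6507, -0.2781, 0.37]
orientation: [2.219, 2.219, 0.002]
force: [0.7, 0.4, -0.7]
opening: 0.0426
gripper_force: 60.9
```

```bash
python3 -m pendant '-1 0 -0.015 0 0 0 0;-1 0 -0.03 0 0 0 0;-1 0 -0.035 0 0 0 0;-1 0 -0.035 0 0 0 0;-1 0.01 -0.025 0 0 0 0;-1 0.02 -0.012 0 0 0 0;-1 0.03 0 0 0 0 0;-1 0.035 0 0 0 0 0;-1 0.035 0 0 0 0 0;-1 0.035 0 0 0 0 0;-1 0.035 0 0 0 0 0;-1 0.035 0 0 0 0 0'; python3 -m pendant '-1 0.035 0 0 0 0 0;-1 0.035 0 0 0 0 0;-1 0.035 0 0 0 0 0;-1 0.035 0 0 0 0 0;-1 0.035 -0.002 0 0 0 0;-1 0.035 -0.004 0 0 0 0;-1 0.035 -0.005 0 0 0 0;-1 0.035 -0.005 0 0 0 0;-1 0.035 -0.005 0 0 0 0;-1 0.025 -0.005 0 0 0 0;-1 0.018 0 0 0 0 0;-1 0 0 0 0 0 0';python3 -m pendant '-1 0 0 0 0 0 0'
```

```text
clock: 14.1
position: [0.4979, -0.0418, 0.3666]
orientation: [-2.22, -2.22, 0.002]
force: [-0.0, -0.4, -0.9]
opening: 0.0425
gripper_force: 61.1
clock: 15.3
position: [0.4722, 0.3165, 0.3667]
orientation: [-2.218, -2.224, 0.001]
force: [0.3, -0.2, 0.5]
opening: 0.0421
gripper_force: 61.1
clock: 15.4
position: [0.4724, 0.3145, 0.367]
orientation: [2.22, 2.222, -0.003]
force: [0.2, -0.2, -1.3]
opening: 0.0424
gripper_force: 61.1
```

```bash
python3 -m pendant '-1 0 0 0.01 0 0 0;-1 0 0 0.02 0 0 0;-1 0 0 0.02 0 0 0;-1 0 0 0.02 0 0 0;-1 0 0 0.015 0 0 0;-1 0 0 0.01 0 0 0;-1 0 0 0.007 0 0 0;-1 0 0 0.005 0 0 0;-1 0 0 0.003 0 0 0;-1 0 0 0 0 0 0'; python3 -m pendant '-1 0 0 0.003 0 0 0;-1 0 0 0 0 0 0'
```

```text
clock: 16.4
position: [0.4724, 0.3148, 0.2577]
orientation: [2.221, 2.222, 0.0]
force: [-0.7, 0.1, -0.3]
opening: 0.0421
gripper_force: 61.1
clock: 16.6
position: [0.4724, 0.3149, 0.2548]
orientation: [2.221, 2.222, 0.0]
force: [0.2, 0.7, -0.8]
opening: 0.0426
gripper_force: 61.1
```

```bash
python3 -m pendant '-1 0 0 0.002 0 0 0;-1 0 0 0.001 0 0 0;-1 0 0 0 0 0 0'; python3 -m pendant '-1 0 0 0.001 0 0 0;-1 0 0 0 0 0 0'
```

```text
clock: 16.9
position: [0.4723, 0.3148, 0.2516]
orientation: [-2.221, -2.222, 0.0]
force: [0.5, -0.3, -1.8]
opening: 0.0426
gripper_force: 61.1
clock: 17.1
position: [0.4725, 0.3149, 0.2509]
orientation: [2.221, 2.222, 0.001]
force: [-0.2, -0.4, 0.4]
opening: 0.0425
gripper_force: 61.2
```

```bash
python3 -m pendant '1 0 0 0 0 0 0;1 0 0 0 0 0 0;1 0 0 0 0 0 0;1 0 0 0 0 0 0;1 0 0 0 0 0 0;1 0 0 -0.02 0 0 0;1 0 0 -0.04 0 0 0;1 0 0 -0.04 0 0 0;1 0 0 -0.03 0 0 0;1 0 0 -0.01 0 0 0'; python3 -m pendant '1 -0.038 0.018 0 0 0 0;1 -0.038 0.018 0 0 0 0;1 -0.038 0.018 0 0 0 0;1 -0.038 0.018 0 0 0 0;1 -0.038 0.018 0 0 0 0;1 -0.038 0.018 0 0 0 0;1 -0.038 0.018 0 0 0 0;1 -0.038 0.018 0 0 0 0;1 -0.038 0.018 0 0 0 0;1 -0.038 0.018 0 0 0 0;1 -0.038 0.018 0 0 0 0;1 0 0 0 0 0 0'; python3 -m pendant '1 0 0 0.02 0 0 0;1 0 0 0.03 0 0 0;1 0 0 0.02 0 0 0;1 0 0 0.01 0 0 0;1 0 0 0 0 0 0';python3 - <<'E'
from h import *
from station import *
o=get_obs();s=snapshot("wrist");w=wcloud(o,s);print(o["position"])
P=w[np.isfinite(w[...,0])]
P=P[np.hypot(P[:,0]-.669,P[:,1]+.103)<.03]
H=P[P[:,2]>.138];print(cv2.minEnclosingCircle(np.float32(H[:,:2]*1000)),len(H),P[:,2].max())
B=P[(P[:,2]>.02)&(P[:,2]<.07)];print(len(B),circ(B[:,:2],.019).x)
E
```

```text
clock: 18.1
position: [0.4728, 0.315, 0.3944]
orientation: [2.22, 2.221, 0.011]
force: [-0.3, 0.6, -1.1]
opening: 0.0856
gripper_force: 0.0
clock: 19.3
position: [0.6718, -0.1077, 0.3881]
orientation: [-2.226, -2.216, 0.004]
force: [0.6, 0.5, -0.4]
opening: 0.0851
gripper_force: 0.0
clock: 19.8
position: [0.67, -0.1026, 0.3084]
orientation: [-2.218, -2.219, 0.004]
force: [-0.7, 0.2, 0.0]
opening: 0.0852
gripper_force: 0.0
[ 0.6699941  -0.10257411  0.30837806]
((669.0875244140625, -91.16581726074219), 27.445768356323242) 10232 0.2365321931661883
815 [ 0.66793655 -0.1026506 ]
```

```bash
python3 -m pendant '1 0 -0.001 0.015 0 0 0;1 0 0 0.015 0 0 0;1 0 0 0.008 0 0 0;1 0 0 0.002 0 0 0;-1 0 0 0 0 0 0;-1 0 0 0 0 0 0;-1 0 0 0 0 0 0;-1 0 0 0 0 0 0;-1 0 0 0 0 0 0;-1 0 0 0 0 0 0;-1 0 0 0 0 0 0;-1 0 0 0 0 0 0'; python3 -m pendant '-1 0 0 0 0 0 0;-1 0 0 0 0 0 0;-1 0 0 0 0 0 0;-1 0 0 0 0 0 0'
```

```text
clock: 21.05
position: [0.6697, -0.1032, 0.2716]
orientation: [2.22, 2.221, 0.001]
force: [-1.1, -0.1, 5.8]
opening: 0.0251
gripper_force: 58.6
clock: 21.45
position: [0.6697, -0.1032, 0.2716]
orientation: [2.22, 2.221, 0.001]
force: [-1.3, -0.5, 5.0]
opening: 0.0244
gripper_force: 58.6
```

```bash
python3 -m pendant '-1 0 0 -0.01 0 0 0;-1 0 0 -0.015 0 0 0;-1 0 0 -0.02 0 0 0;-1 0 0 -0.025 0 0 0;-1 0 0 -0.025 0 0 0;-1 0 0 -0.02 0 0 0;-1 0 0 -0.01 0 0 0;-1 0 0 0 0 0 0'; python3 -m pendant '-1 0.012 -0.01 0 0 0 0;-1 0.022 -0.018 0 0 0 0;-1 0.026 -0.02 0 0 0 0;-1 0.026 -0.02 0 0 0 0;-1 0.026 -0.02 0 0 0 0;-1 0.026 -0.02 0 0 0 0;-1 0.026 -0.02 0 0 0 0;-1 0.026 -0.02 0 0 0 0;-1 0.026 -0.02 0 0 0 0;-1 0.026 -0.02 0 0 0 0;-1 0.02 -0.018 0 0 0 0;-1 0.011 -0.01 0 0 0 0';python3 -m pendant '-1 0 0 0 0 0 0;-1 0 0 0 0 0 0'
```

```text
clock: 22.25
position: [0.6696, -0.1031, 0.397]
orientation: [2.22, 2.221, 0.002]
force: [-1.2, -0.8, -1.5]
opening: 0.0248
gripper_force: 58.4
clock: 23.45
position: [0.4518, 0.1709, 0.3944]
orientation: [-2.218, -2.222, 0.004]
force: [0.9, -0.3, -1.7]
opening: 0.0247
gripper_force: 58.4
clock: 23.65
position: [0.4537, 0.1696, 0.3953]
orientation: [2.22, 2.222, -0.001]
force: [0.9, 0.4, -0.6]
opening: 0.0248
gripper_force: 58.4
```

```bash
python3 -m pendant '-1 0 0 0.01 0 0 0;-1 0 0 0.02 0 0 0;-1 0 0 0.02 0 0 0;-1 0 0 0.01 0 0 0;-1 0 0 0 0 0 0;-1 0 0 0 0 0 0'
python3 - <<'E'
from station import *
import cv2,numpy as np
a=snapshot("scene")["image"];b=snapshot("side")["image"]
cv2.imwrite("pics/c1.png",np.hstack([cv2.resize(a[100:230,180:340],None,fx=2.4,fy=2.4),cv2.resize(b[120:250,150:310],None,fx=2.4,fy=2.4)]))
E
```

```text
clock: 24.25
position: [0.454, 0.1696, 0.3359]
orientation: [2.222, 2.221, 0.001]
force: [0.3, 1.4, -0.9]
opening: 0.0246
gripper_force: 58.5
```

View pics/c1.png

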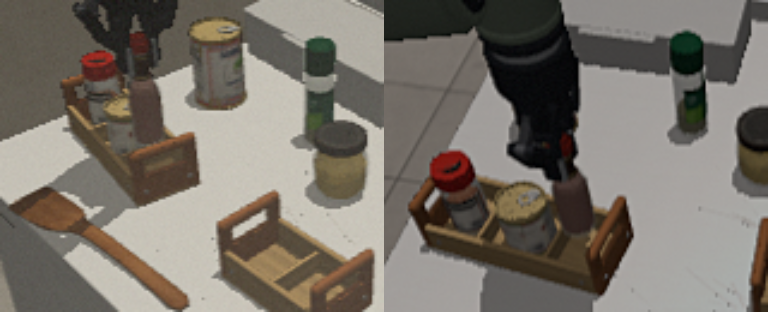

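The jar and tin stand upright in their pockets, and the upright bottle hangs over the near-end pocket. Lowering the bottle.

```bash
python3 -m pendant '-1 0 0 0.01 0 0 0;-1 0 0 0.015 0 0 0;-1 0 0 0.012 0 0 0;-1 0 0 0.008 0 0 0;-1 0 0 0.005 0 0 0;-1 0 0 0.002 0 0 0;-1 0 0 0 0 0 0'; python3 -m pendant '-1 0 0 0.002 0 0 0;-1 0 0 0 0 0 0'
```

```text
clock: 25.05
position: [0.4536, 0.1699, 0.2837]
orientation: [2.221, 2.222, 0.0]
force: [-0.3, -0.5, -1.0]
opening: 0.0246
gripper_force: 58.4
clock: 25.25
position: [0.4535, 0.1698, 0.2819]
orientation: [2.221, 2.222, 0.001]
force: [0.1, -0.7, -1.6]
opening: 0.0247
gripper_force: 58.4
```

```bash
python3 -m pendant '-1 0 0 0.002 0 0 0;-1 0 0 0 0 0 0'; python3 -m pendant '-1 0 0 0.001 0 0 0;-1 0 0 0 0 0 0'
```

```text
clock: 25.45
position: [0.4535, 0.1698, 0.2797]
orientation: [2.221, 2.222, 0.001]
force: [-0.1, -0.5, -1.5]
opening: 0.0244
gripper_force: 58.5
clock: 25.65
position: [0.4536, 0.1698, 0.2796]
orientation: [2.221, 2.222, 0.002]
force: [-0.4, -1.2, 4.9]
opening: 0.0248
gripper_force: 59.6
```

```bash
python3 -m pendant '1 0 0 0 0 0 0;1 0 0 0 0 0 0;1 0 0 0 0 0 0;1 0 0 0 0 0 0;1 0 0 0 0 0 0;1 0 0 0 0 0 0;1 0 0 -0.02 0 0 0;1 0 0 -0.04 0 0 0;1 0 0 -0.03 0 0 0;1 0 0 -0.02 0 0 0;1 0 0 -0.01 0 0 0'; python3 -m pendant '1 -0.033 0.015 0 0 0 0;1 -0.033 0.015 0 0 0 0;1 -0.033 0.015 0 0 0 0;1 -0.033 0.015 0 0 0 0;1 -0.033 0.015 0 0 0 0;1 -0.033 0.015 0 0 0 0;1 -0.033 0.015 0 0 0 0;1 -0.033 0.015 0 0 0 0;1 -0.033 0.015 0 0 0 0;1 -0.033 0.015 0 0 0 0;1 -0.034 0.014 0 0 0 0;1 0 0 0 0 0 0'; python3 -m pendant '1 0 0 0.02 0 0 0;1 0 0 0.03 0 0 0;1 0 0 0.02 0 0 0;1 0 0 0.01 0 0 0;1 0 0 0 0 0 0';python3 - <<'E'
from h import *
from station import *
o=get_obs();s=snapshot("wrist");w=wcloud(o,s);print(o["position"])
P=w[np.isfinite(w[...,0])]
P=P[np.hypot(P[:,0]-.617,P[:,1]+.196)<.032]
H=P[(P[:,2]>.11)&(P[:,2]<.145)];print(len(H),circ(H[:,:2],.0235).x)
for a in np.arange(.1,.156,.005):
    Q=P[abs(P[:,2]-a)<.0025]
    if len(Q)>20: print(a.round(3),len(Q),np.ptp(Q[:,0]).round(4))
E
```

```text
clock: 26.75
position: [0.4536, 0.1699, 0.4007]
orientation: [2.22, 2.221, 0.005]
force: [-0.7, -0.0, -0.5]
opening: 0.0854
gripper_force: 0.0
clock: 27.95
position: [0.6186, -0.1979, 0.3966]
orientation: [-2.225, -2.217, 0.003]
force: [0.0, 0.1, 0.6]
opening: 0.085
gripper_force: 0.0
clock: 28.45
position: [0.6171, -0.1935, 0.3168]
orientation: [-2.218, -2.22, 0.003]
force: [0.1, -0.4, 0.0]
opening: 0.0853
gripper_force: 0.0
[ 0.61710938 -0.1935262   0.31677508]
3371 [ 0.6151007  -0.19906396]
0.1 227 0.0343
0.12 106 0.0425
0.125 487 0.0457
0.13 424 0.0437
0.135 704 0.042
0.14 731 0.0377
0.145 1658 0.0331
0.15 833 0.0206
0.155 30 0.006
```

```bash
python3 -m pendant '1 -0.003 -0.001 0.015 0 0 0;1 0 0 0.015 0 0 0;1 0 0 0.008 0 0 0;1 0 0 0.003 0 0 0;-1 0 0 0 0 0 0;-1 0 0 0 0 0 0;-1 0 0 0 0 0 0;-1 0 0 0 0 0 0;-1 0 0 0 0 0 0;-1 0 0 0 0 0 0;-1 0 0 0 0 0 0;-1 0 0 0 0 0 0'; python3 -m pendant '-1 0 0 0 0 0 0;-1 0 0 0 0 0 0';python3 -m pendant '-1 0 0 -0.01 0 0 0;-1 0 0 -0.01 0 0 0;-1 0 0 0 0 0 0'
```

```text
clock: 29.7
position: [0.6168, -0.1973, 0.2791]
orientation: [2.219, 2.22, 0.001]
force: [-1.6, 0.3, 5.4]
opening: 0.0431
gripper_force: 60.6
clock: 29.9
position: [0.6168, -0.1973, 0.2792]
orientation: [2.219, 2.22, 0.002]
force: [-1.2, -0.0, 5.3]
opening: 0.0433
gripper_force: 60.6
clock: 30.2
position: [0.6171, -0.1972, 0.2995]
orientation: [2.219, 2.22, 0.003]
force: [-0.4, -0.2, -2.0]
opening: 0.0434
gripper_force: 61.2
```

```bash
python3 -m pendant '-1 0 0 -0.015 0 0 0;-1 0 0 -0.02 0 0 0;-1 0 0 -0.025 0 0 0;-1 0 0 -0.02 0 0 0;-1 0 0 -0.01 0 0 0;-1 0 0 0 0 0 0'; python3 -m pendant '-1 0.004 -0.01 0 0 0 0;-1 0.008 -0.02 0 0 0 0;-1 0.009 -0.026 0 0 0 0;-1 0.009 -0.026 0 0 0 0;-1 0.009 -0.026 0 0 0 0;-1 0.008 -0.026 0 0 0 0;-1 0.007 -0.018 0 0 0 0;-1 0.003 -0.01 0 0 0 0;-1 0 0 0 0 0 0;-1 0 0 0 0 0 0';python3 -m pendant '-1 0 0 0.01 0 0 0;-1 0 0 0.02 0 0 0;-1 0 0 0.02 0 0 0;-1 0 0 0.01 0 0 0;-1 0 0 0 0 0 0;-1 0 0 0 0 0 0'
python3 - <<'E'
from station import *
import cv2,numpy as np
a=snapshot("scene")["image"];b=snapshot("side")["image"]
cv2.imwrite("pics/c2.png",np.hstack([cv2.resize(a[110:240,230:390],None,fx=2.4,fy=2.4),cv2.resize(b[140:270,250:410],None,fx=2.4,fy=2.4)]))
E
```

```text
clock: 30.8
position: [0.6167, -0.1972, 0.389]
orientation: [2.219, 2.22, 0.002]
force: [0.1, 0.3, -1.6]
opening: 0.0435
gripper_force: 61.3
clock: 31.8
position: [0.4549, -0.1403, 0.3875]
orientation: [2.221, 2.222, 0.0]
force: [0.4, -0.3, -2.0]
opening: 0.0429
gripper_force: 61.4
clock: 32.4
position: [0.4551, -0.1404, 0.3278]
orientation: [2.221, 2.222, 0.0]
force: [0.6, 0.1, -1.9]
opening: 0.0429
gripper_force: 61.5
```

View pics/c2.png

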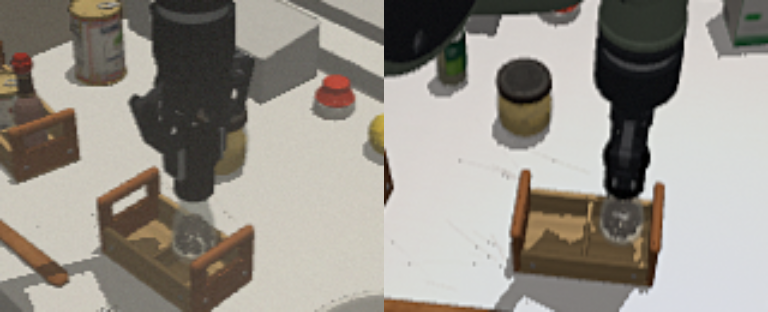

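The mill hangs upright over the right-hand pocket, at (625,215) in the side crop. Lowering it.

```bash
python3 -m pendant '-1 0 0 0.01 0 0 0;-1 0 0 0.012 0 0 0;-1 0 0 0.008 0 0 0;-1 0 0 0.005 0 0 0;-1 0 0 0.002 0 0 0;-1 0 0 0 0 0 0'; python3 -m pendant '-1 0 0 0.002 0 0 0;-1 0 0 0 0 0 0'; python3 -m pendant '-1 0 0 0.001 0 0 0;-1 0 0 0 0 0 0'
```

```text
clock: 33.1
position: [0.4546, -0.1402, 0.2906]
orientation: [-2.221, -2.222, 0.0]
force: [1.0, -0.7, -2.1]
opening: 0.0432
gripper_force: 61.5
clock: 33.3
position: [0.4546, -0.1402, 0.2888]
orientation: [2.221, 2.222, 0.0]
force: [-0.4, -0.4, -1.5]
opening: 0.0432
gripper_force: 61.5
clock: 33.5
position: [0.4546, -0.1402, 0.2877]
orientation: [2.221, 2.222, 0.0]
force: [-0.6, 0.4, -0.9]
opening: 0.043
gripper_force: 61.5
```

```bash
python3 -m pendant '-1 0 0 0.001 0 0 0;-1 0 0 0 0 0 0'; python3 -m pendant '-1 0 0 0.001 0 0 0;-1 0 0 0 0 0 0'
```

```text
clock: 33.7
position: [0.4547, -0.1403, 0.2872]
orientation: [2.22, 2.221, 0.0]
force: [-1.6, -0.1, 2.9]
opening: 0.0433
gripper_force: 61.9
clock: 33.9
position: [0.4547, -0.1404, 0.2871]
orientation: [2.22, 2.221, 0.0]
force: [-2.0, -0.1, 9.2]
opening: 0.0433
gripper_force: 62.4
```

```bash
python3 -m pendant '1 0 0 0 0 0 0;1 0 0 0 0 0 0;1 0 0 0 0 0 0;1 0 0 0 0 0 0;1 0 0 0 0 0 0;1 0 0 0 0 0 0;1 0 0 -0.02 0 0 0;1 0 0 -0.04 0 0 0;1 0 0 -0.03 0 0 0;1 0 0 -0.02 0 0 0'; python3 -m pendant '1 0.027 0.024 0 0 0 0;1 0.027 0.024 0 0 0 0;1 0.027 0.024 0 0 0 0;1 0.027 0.024 0 0 0 0;1 0.027 0.024 0 0 0 0;1 0.027 0.024 0 0 0 0;1 0.027 0.024 0 0 0 0;1 0.027 0.025 0 0 0 0;1 0.026 0.025 0 0 0 0;1 0 0 0 0 0 0'; python3 -m pendant '1 0 0 0.02 0 0 0;1 0 0 0.03 0 0 0;1 0 0 0.02 0 0 0;1 0 0 0.01 0 0 0;1 0 0 0 0 0 0';python3 - <<'E'
from h import *
from station import *
o=get_obs();s=snapshot("wrist");w=wcloud(o,s);print(o["position"])
P=w[np.isfinite(w[...,0])]
P=P[np.hypot(P[:,0]-.673,P[:,1]-.102)<.03]
B=P[(P[:,2]>.02)&(P[:,2]<.105)];print(len(B),circ(B[:,:2],.021).x)
H=P[(P[:,2]>.115)&(P[:,2]<.14)];print(len(H),circ(H[:,:2],.020).x)
E
```

```text
clock: 34.9
position: [0.4548, -0.1403, 0.398]
orientation: [2.219, 2.22, 0.002]
force: [1.6, 0.3, -0.6]
opening: 0.0854
gripper_force: 0.0
clock: 35.9
position: [0.6746, 0.105, 0.3942]
orientation: [-2.217, -2.225, -0.002]
force: [-0.6, -0.1, -0.2]
opening: 0.0851
gripper_force: 0.0
clock: 36.4
position: [0.6719, 0.1014, 0.3142]
orientation: [-2.22, -2.22, 0.004]
force: [-0.0, 1.1, 0.4]
opening: 0.0853
gripper_force: 0.0
[0.67194605 0.10143353 0.31416972]
1609 [0.67164226 0.10090526]
1164 [0.67245351 0.10091845]
```

```bash
python3 -m pendant '1 0 0 0.015 0 0 0;1 0 0 0.013 0 0 0;1 0 0 0.007 0 0 0;1 0 0 0.002 0 0 0;-1 0 0 0 0 0 0;-1 0 0 0 0 0 0;-1 0 0 0 0 0 0;-1 0 0 0 0 0 0;-1 0 0 0 0 0 0;-1 0 0 0 0 0 0;-1 0 0 0 0 0 0;-1 0 0 0 0 0 0'; python3 -m pendant '-1 0 0 0 0 0 0;-1 0 0 0 0 0 0';python3 -m pendant '-1 0 0 -0.01 0 0 0;-1 0 0 -0.015 0 0 0;-1 0 0 -0.02 0 0 0;-1 0 0 -0.025 0 0 0;-1 0 0 -0.025 0 0 0;-1 0 0 -0.02 0 0 0;-1 0 0 -0.01 0 0 0;-1 0 0 0 0 0 0'
```

```text
clock: 37.65
position: [0.6727, 0.1019, 0.2796]
orientation: [2.22, 2.221, 0.002]
force: [-0.9, 0.4, 5.4]
opening: 0.0382
gripper_force: 60.8
clock: 37.85
position: [0.6726, 0.1019, 0.2796]
orientation: [2.22, 2.221, 0.002]
force: [-0.1, -0.3, 6.1]
opening: 0.0382
gripper_force: 60.8
clock: 38.65
position: [0.6726, 0.1019, 0.4051]
orientation: [2.22, 2.221, 0.003]
force: [0.0, -1.4, -1.3]
opening: 0.0382
gripper_force: 60.3
```

```bash
python3 -m pendant '-1 -0.008 -0.01 0 0 0 0;-1 -0.016 -0.02 0 0 0 0;-1 -0.02 -0.026 0 0 0 0;-1 -0.02 -0.026 0 0 0 0;-1 -0.02 -0.026 0 0 0 0;-1 -0.02 -0.026 0 0 0 0;-1 -0.02 -0.026 0 0 0 0;-1 -0.02 -0.026 0 0 0 0;-1 -0.018 -0.024 0 0 0 0;-1 -0.008 -0.0116 0 0 0 0;-1 0 0 0 0 0 0;-1 0 0 0 0 0 0'; python3 -m pendant '-1 0 0 0.01 0 0 0;-1 0 0 0.02 0 0 0;-1 0 0 0.02 0 0 0;-1 0 0 0.01 0 0 0;-1 0 0 0 0 0 0;-1 0 0 0 0 0 0'
python3 - <<'E'
from station import *
import cv2,numpy as np
a=snapshot("scene")["image"];b=snapshot("side")["image"]
cv2.imwrite("pics/c3.png",np.hstack([cv2.resize(a[110:240,230:390],None,fx=2.4,fy=2.4),cv2.resize(b[140:270,250:410],None,fx=2.4,fy=2.4)]))
E
```

```text
clock: 39.85
position: [0.4515, -0.068, 0.4034]
orientation: [-2.221, -2.221, -0.001]
force: [0.1, 0.0, -1.1]
opening: 0.0382
gripper_force: 60.4
clock: 40.45
position: [0.4516, -0.068, 0.3438]
orientation: [2.22, 2.222, 0.0]
force: [0.3, -0.1, -0.3]
opening: 0.0381
gripper_force: 60.4
```

View pics/c3.png

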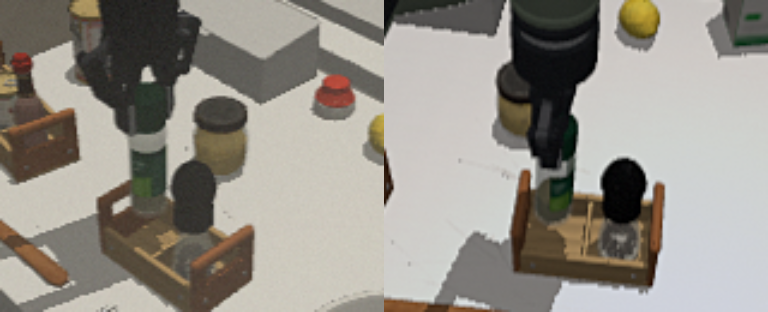

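The mill stands upright in its pocket, and the tall jar hangs over the left-hand one. Lowering the jar.

```bash
python3 -m pendant '-1 0 0 0.01 0 0 0;-1 0 0 0.015 0 0 0;-1 0 0 0.013 0 0 0;-1 0 0 0.009 0 0 0;-1 0 0 0.005 0 0 0;-1 0 0 0.002 0 0 0;-1 0 0 0 0 0 0'; python3 -m pendant '-1 0 0 0.001 0 0 0;-1 0 0 0 0 0 0'; python3 -m pendant '-1 0 0 0.001 0 0 0;-1 0 0 0 0 0 0'
```

```text
clock: 41.25
position: [0.4511, -0.0682, 0.2897]
orientation: [2.221, 2.222, 0.0]
force: [0.2, 0.4, -0.8]
opening: 0.0387
gripper_force: 60.4
clock: 41.45
position: [0.4511, -0.0682, 0.289]
orientation: [2.221, 2.221, 0.001]
force: [0.5, 0.2, -1.2]
opening: 0.0386
gripper_force: 60.4
clock: 41.65
position: [0.4509, -0.0682, 0.2878]
orientation: [2.221, 2.222, 0.0]
force: [-0.3, 0.5, -1.3]
opening: 0.0383
gripper_force: 60.4
```

```bash
python3 -m pendant '-1 0 0 0.001 0 0 0;-1 0 0 0 0 0 0'; python3 -m pendant '1 0 0 0 0 0 0;1 0 0 0 0 0 0;1 0 0 0 0 0 0;1 0 0 0 0 0 0;1 0 0 0 0 0 0;1 0 0 0 0 0 0;1 0 0 -0.02 0 0 0;1 0 0 -0.04 0 0 0;1 0 0 -0.04 0 0 0;1 0 0 -0.03 0 0 0;1 0 0 -0.02 0 0 0;1 0 0 0 0 0 0'; python3 -m pendant '1 0 0 0 0 0 0;1 0 0 0 0 0 0;1 0 0 0 0 0 0;1 0 0 0 0 0 0;1 0 0 0 0 0 0'
python3 - <<'E'
from station import *
import cv2,numpy as np
a=snapshot("scene")["image"];b=snapshot("side")["image"]
cv2.imwrite("pics/c4.png",np.hstack([cv2.resize(a[90:250,190:390],None,fx=2,fy=2),cv2.resize(b[120:280,150:350],None,fx=2,fy=2)]))
E
```

```text
clock: 41.85
position: [0.4511, -0.0682, 0.2875]
orientation: [2.221, 2.222, 0.001]
force: [-2.0, -0.1, 5.5]
opening: 0.0385
gripper_force: 61.5
clock: 43.05
position: [0.4514, -0.0683, 0.4395]
orientation: [2.217, 2.218, 0.006]
force: [0.8, -0.7, -1.1]
opening: 0.0854
gripper_force: 0.0
clock: 43.55
position: [0.451, -0.0682, 0.4361]
orientation: [-2.22, -2.221, 0.001]
force: [0.8, -0.5, 0.2]
opening: 0.0854
gripper_force: 0.0
```

View pics/c4.png

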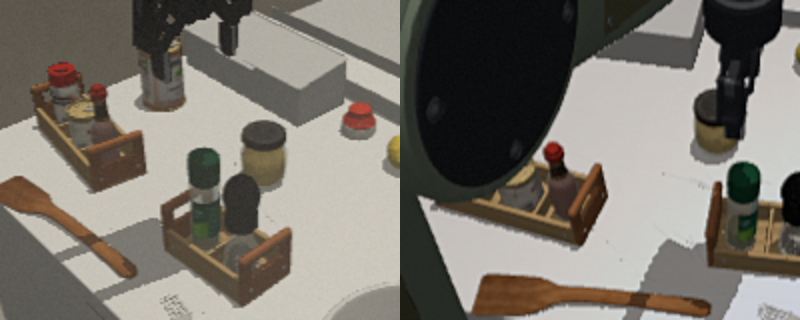

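All five items stand upright in their pockets: jar, tin and bottle in the long carrier, tall jar and mill in the short one. The arm is clear, so I'm handing in.

```bash
python3 -c "
from station import *;print(sign_off())"
```

```text
the job is handed in; nothing more can be done
None
```

Both carriers are filled as asked and the job is handed in at about 44 s of the 138 s allowed; the last pictures showed all five items upright in their pockets, but the hand-in gave back no verdict.

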